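# Return the bench tools to the shadow-foam tray

### The job

The shift is over: put the stapler, the box cutter, the tape measure and the glue stick back into the foam tray, each in the cut-out made for it and down on the red floor, the glue stick and the tape measure standing as they stand now. Someone left the cutter in the stapler's wide slot, so it has to go over to its own narrow slot before the stapler can come home. Set things down rather than dropping them, and leave the battery and the roll of labels where they are.

Things in the scene. Friction and masses are not known exactly. Their poses are not given: they have to be found in the camera images.
- stapler: Blue and black desk stapler, 150 (x) x 36 (y) x 48 mm (z), 0.13 to 0.27 kg, standing on its black base on the bench, rigid (it does not open or press). Origin: centre of its underside; x along its length. Base 36 mm wide and 9 mm high; the upper arm, from 26 to 48 mm above the origin, is 26 mm wide: grip it across y there, near the middle.
- box_cutter: Yellow snap-blade cutter, blade in, 150 (x) x 21 (y) x 17 mm (z, with its slider; body 14 mm), 0.06 to 0.13 kg. Origin: centre of its underside; x along its length. It starts lying in the stapler's long cut-out, roughly along it; grip it across y at the middle, where the finger trough leaves room down to the floor.
- tape_measure: Yellow pocket tape measure standing on its narrow edge on the bench, 42 (x, over the belt clip; its body is 36) x 76 (y) x 67 mm (z), 0.15 to 0.29 kg. Origin: under its centre, at the bench (within 3 mm); grip it across x.
- glue_stick: White glue stick with green cap, standing upright on the bench, 27 mm across, 88 mm high, about 0.04 kg. Origin: centre of its base; z up its length.
- inlay_stapler: Black foam inlay with red floor, 190 (x) x 95 (y) x 36 mm, fixed in the tray. Origin: centre of its underside, 2.5 mm above the bench. For the stapler: wide slot along x, 166 x 52 mm, centred; floor 20 mm above the origin (16 mm deep). A finger trough as deep, 46 (x) x 88 mm (y), crosses its middle. The box cutter lies in it at the start.
- inlay_cutter: Black foam inlay with red floor, 190 (x) x 95 (y) x 36 mm, fixed in the tray. Origin: centre of its underside, 2.5 mm above the bench. For the box cutter: narrow slot along x, 166 x 35 mm, centred; floor 20 mm above the origin (16 mm deep). A finger trough as deep, 46 (x) x 88 mm (y), crosses its middle. The inlays fill a grey tray (rim 42 mm above the bench) side by side, 96 mm apart along y.
- inlay_tape: Black foam inlay with red floor, 190 (x) x 95 (y) x 36 mm, fixed in the tray. Origin: centre of its underside, 2.5 mm above the bench. For the tape measure: short slot, 92 (x) x 58 mm (y), centred; floor 20 mm above the origin. Finger trough 40 x 84 mm. The tape stands in it, its y along the inlay's x, either way round.
- inlay_glue: Black foam inlay with red floor, 190 (x) x 95 (y) x 36 mm, fixed in the tray. Origin: centre of its underside, 2.5 mm above the bench. For the glue stick: round hole 44 mm across, centre 50 mm from the origin toward -x, floor 10 mm above the origin (26 mm deep). Two strap buckles are already stowed (fixed) in a recess on the +x half.
- battery_pack: Bystander: black scanner battery with three gold contacts, 76 (x) x 38 (y) x 22 mm (z), lying loose on the bench among the tools. Origin: centre of its underside. Not part of the job.
- label_roll: Bystander: roll of white labels standing on end on the bench beyond the tools, 72 mm across, 50 mm high, loose. Origin: centre of its underside. Not part of the job.
There are look-alikes about, which are no part of the job. Of the things that look like the tape_measure, the larger one is meant.

How it is judged:
By the outcome, as a careful person would: the job done as asked, in the order asked, and still so for the second after the job is handed in, with the robot touching nothing.
It also fails if it takes over 120 s, if anything falls off the work surface, if the arm or the gripper's body presses on something with over 40 N, if the wrist force passes 120 N, or if a joint passes its speed limit or range.

### The arm

A 6-joint arm with a two-finger parallel gripper is mounted at the origin on a cart in front of the work surface, level with it; the furniture and walls round the work are solid. World frame = base frame: x ahead of the robot, y to its left, z up, the work surface at z = 0. Lengths are in mm, angles in rad, forces in N, time in s.
With the tool pointing down it reaches from about 375 to 925 mm from the base axis. Payload 5.7 kg.
Tool frame: the origin (TCP) lies at the very end of the fingers, on their centre line; the grasp point (between the pads) lies 19 mm behind it; z points along the fingers, y is the line along which they close (so a half turn about z gives the same grasp; the last joint's range is limited). The gripper opens to 88 mm and grips with 3 to 60 N. Pads are 20 mm wide; open, the fingers measure 115 mm over their backs; the gripper's body (75 mm by 178 mm) begins 61 mm behind the grasp point.
Start: joints at [-1.327, 0.359, 1.51, -0, 1.272, -0.115], TCP at [210.674, -561.764, 222.623] pointing down, gripper open.
Joint ranges: [-2.97, 2.97], [-1.01, 2.36], [0.21, 2.38], [-0.96, 4.11], [0.2, 2.71], [-2.98, 2.98]. Speed limits (rad/s): [2.39, 2.39, 3.14, 3.14, 3.14, 3.14].

### API

Orientations are given as a unit quaternion [x, y, z, w].
In Python, from cell import r, camera, camera_model gives the robot as it stands. The module is installed in compiled form; this text tells all that it offers.
- The arm moves only by the tool jog_arm, never from a script. Its argument "targets" is a list of rows, each a list of 5 numbers: the shift along the tool's x, y, z normalised to -1 to 1, where 1 is 0.05 m, then the turn about the tool's z normalised to -1 to 1, where 1 is 5 degrees, then the opening, from 0 (shut) to 1 (fully open). A call has exactly 8 rows; each row shifts and turns the commanded pose from where the row before left it, along the tool's axes as they then stand; what a row does not reach is not made up. A row lasts 1/10 s, in which the tool goes at most 50 mm and 8.59 degrees, less where a joint would pass 70% of its speed; a pose out of reach is approached as far as the arm can. A call with a number of a shift or a turn outside -1 to 1 is refused whole. A call with a gripper value outside its range is refused whole. The fingers move at their own pace and stop on an object; "squeeze" is the grip in N (left out, the last holds). Time passes only in rows, so rows that do not move let the fingers close, or fill a call up. It gives the time, the measured TCP pose, the force, the opening and the grip force at its end, in the units of the state.
- r.sense(): the state, without advancing time (a new reading comes with each control period).
- camera(name): name is "side" or "top"; returns the picture (480x640x3 uint8, red, green, blue); there is no depth.
- camera_model(name): a dict with "fx", "fy", "cx", "cy" (pixels), "dist_coeffs" ([k1, k2, p1, p2, k3] as OpenCV has them; the pictures are not rectified), "R" (3x3) and "t" (3): a world point X has camera coordinates R X + t. Camera axes: x right, y down, z forward; pixel columns grow to the right and rows downward; lengths in mm; the calibration is good to about 2 mm. A picture is of the moment at which its call begins. camera_model takes no time and is no camera call.
- r.finish_job(): hands the job in; it is judged then, once.
The state is a dict: "time": time; "q": joint angles; "joint_vel": joint speeds; "joint_torque": joint torques, N m; "tcp_pos": TCP position; "ee_rot": TCP orientation; "wrist_force": force on the tool from outside, world axes, zero at the start; "torque": the same for the moment, N m; "gripper_width": finger opening in mm; "finger_force": force on a finger pad.
Only numpy, scipy, OpenCV 4.12 (cv2) and the standard library are available. Lean on these libraries where they do the work, as an engineer would, in place of code of your own. Each camera call takes 0.05 s, during which the arm holds its last target. There are 200 camera calls.

## Working session

There is one attempt and no reset: what is moved stays moved. The work goes in short steps, Python scripts to look and compute and a tool call to move; the robot and the scene stay as the last step left them, time stands still between calls to the robot, and variables do not carry over. Pictures are saved under pics/ and viewed, at most 14 in all, crops included, and the job is handed in when it is done.

Besides the shell and the picture viewer there is one more tool, called after ">>>" by a JSON object that holds its "api" and its "payload". jog_arm: Moves the arm, as the interface text tells. Scaled input: -1 to 1 covers 0.05 m each way for a shift and 5 degrees each way for a turn. Its arguments: {"type":"object","properties":{"targets":{"type":"array"},"squeeze":{"type":"number"}},"required":["targets"]}

```bash
mkdir -p pics; python3 - <<'E'
from cell import r,camera,camera_model
import cv2
for n in("top","side"):
    cv2.imwrite(f"pics/{n}0.png",camera(n)[:,:,::-1]); print(n,camera_model(n))
s=r.sense();print(s)
E
```

```text
top {'fx': 439.18461681961537, 'fy': 439.18461681961537, 'cx': 327.30946573725015, 'cy': 243.9352647393093, 'dist_coeffs': array([-0.10185319,  0.        ,  0.        ,  0.        ,  0.        ]), 'R': array([[ 0.00521931, -0.99997181, -0.00539764],
       [-0.99857299, -0.00492497, -0.05317642],
       [ 0.05314834,  0.00566748, -0.99857055]]), 't': array([  -4.02093202,  552.00896283, 1028.97777604])}
side {'fx': 462.0720928281381, 'fy': 462.0720928281381, 'cx': 313.75826746140007, 'cy': 237.62374356014973, 'dist_coeffs': array([0.02727617, 0.        , 0.        , 0.        , 0.        ]), 'R': array([[-0.5148766 ,  0.85684717,  0.02673969],
       [ 0.34771348,  0.23724743, -0.90708819],
       [-0.78357988, -0.45774073, -0.42009046]]), 't': array([ 284.49420876, -154.31862086, 1596.42111342])}
{'time': 0.1, 'q': array([-1.32711095e+00,  3.59434704e-01,  1.51131325e+00, -8.88051535e-06,
        1.27250659e+00, -1.15107614e-01]), 'joint_vel': array([-0.00074996, -0.00020311, -0.00103785, -0.00012853,  0.0011086 ,
       -0.00012031]), 'joint_torque': array([-9.49273044e-05, -5.16357207e+01, -2.71408367e+01,  6.76338980e-02,
        2.76232726e-02, -3.92053119e-05]), 'tcp_pos': array([ 210.52114672, -561.19109575,  221.8967952 ]), 'ee_rot': array([ 9.83950985e-01,  1.78437015e-01, -5.76181405e-05, -8.28957030e-04]), 'wrist_force': array([ 0.80458036, -0.30785018,  0.63761708]), 'torque': array([ 0.02265941, -0.00823516, -0.02137004]), 'finger_force': 0.0, 'gripper_width': 88.18021510530156}
```

View pics/top0.png

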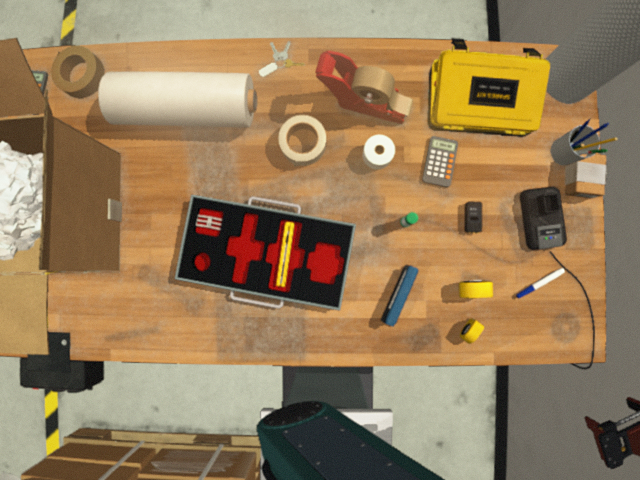

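View pics/side0.png

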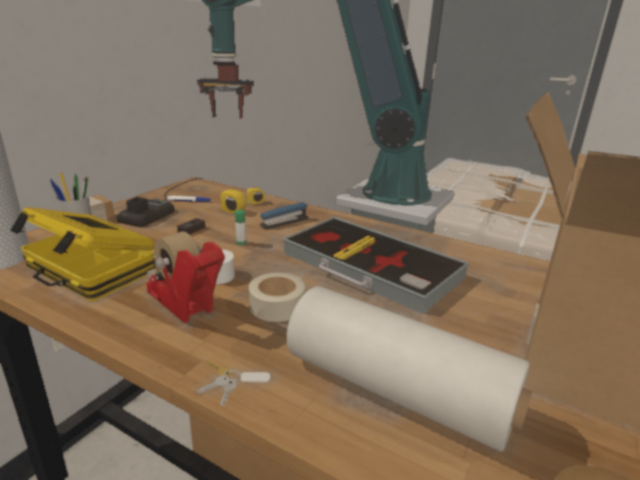

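The top view shows the tray at about (265,250). Its inlays from left to right are glue (hole at 202,262), cutter slot (247,248), stapler slot holding the yellow cutter (286,256), and tape slot (325,263). The stapler is at (400,295), the large tape at (476,290) with a small look-alike at (473,330), and the glue stick at (408,220). The battery is at (472,217) and the label roll at (379,150). The side view agrees.

```bash
cat > h.py <<'E'
import numpy as np,cv2
from cell import r,camera,camera_model
def ray(n,uv):
    m=camera_model(n);K=np.array([[m['fx'],0,m['cx']],[0,m['fy'],m['cy']],[0,0,1]])
    p=cv2.undistortPoints(np.float64(uv).reshape(-1,1,2),K,m['dist_coeffs']).reshape(-1,2)
    d=np.c_[p,np.ones(len(p))]@m['R'];return -m['R'].T@m['t'],d
def plane(n,uv,z):
    c,d=ray(n,uv);return (c+d*((z-c[2])/d[:,2])[:,None])[:,:2]
def hsv(n):
    im=camera(n);return im,cv2.cvtColor(im,cv2.COLOR_RGB2HSV)
def blobs(mask,box,amin=15):
    u0,v0,u1,v1=box;k=np.zeros_like(mask);k[v0:v1,u0:u1]=mask[v0:v1,u0:u1]
    cs=cv2.findContours(k,cv2.RETR_EXTERNAL,cv2.CHAIN_APPROX_NONE)[0]
    return sorted([c.reshape(-1,2) for c in cs if cv2.contourArea(c)>amin],key=lambda c:-cv2.contourArea(c.reshape(-1,1,2)))
def rect(xy):
    (c,(a,b),t)=cv2.minAreaRect(np.float32(xy))
    if a<b:a,b,t=b,a,t+90
    return np.round([*c,a,b,(t+90)%180-90],1)  # angle of long side, deg from world x
E
python3 - <<'E'
from h import *
im=cv2.cvtColor(cv2.imread("pics/top0.png"),cv2.COLOR_BGR2RGB);H=cv2.cvtColor(im,cv2.COLOR_RGB2HSV)
h,s,v=cv2.split(H)
print("cam",ray("top",[[320,240]])[0])
def show(nm,mask,box,z,amin=15):
    for c in blobs(mask.astype(np.uint8)*255,box,amin)[:5]:
        print(nm,"px",c.min(0),c.max(0),rect(plane("top",c,z)))
red=((h<8)|(h>172))&(s>130)&(v>60)
yel=(h>18)&(h<34)&(s>130)&(v>110)
show("inlaytop",((v<50)|red|yel),(170,190,360,315),38.5,500)
show("red",red,(170,190,360,315),22.5)
show("cutter",yel,(260,200,310,300),36)
show("stapler",(h>95)&(h<125)&(s>90),(370,250,430,335),48)
show("tape",yel,(450,260,510,310),67)
show("small",yel,(450,310,500,350),40)
show("glue",(h>50)&(h<90)&(s>90),(370,200,430,240),88)
show("batt",v<60,(450,190,500,245),22)
show("label",(s<50)&(v>150),(350,120,405,175),50)
x=cv2.resize(im[190:345,170:500],None,fx=2.4,fy=2.4,interpolation=cv2.INTER_CUBIC);cv2.imwrite("pics/c0.png",x[:,:,::-1])
E
```

```text
cam [ 496.5537644    -7.13389798 1056.83905732]
inlaytop px [178 198] [351 306] [533.  145.5 380.6 189.2  79.8]
red px [226 213] [264 283] [540.9 194.3 168.1  87.7  -8.8]
red px [306 242] [343 283] [507.1   4.9  94.   85.6  -9.2]
red px [265 220] [304 291] [523.9  99.3 167.6  89.3  -9.7]
red px [194 253] [209 270] [508.3 297.7  40.5  36.3   1. ]
red px [195 227] [219 236] [580.6 285.9  59.2  16.8  79.1]
cutter px [276 222] [293 286] [527.9  97.6 150.8  21.7  -7.8]
stapler px [385 267] [417 324] [ 432.6 -171.2  141.6   24.7  -24.2]
tape px [458 281] [493 298] [ 447.3 -338.6   81.2   38.5   90. ]
small px [460 318] [484 343] [ 348.4 -339.    56.2   43.6  -27.1]
glue px [405 213] [417 223] [ 606.8 -187.4   26.9   22.4  -89.6]
batt px [465 204] [479 231] [ 611.9 -335.    69.4   31.2   24.4]
batt px [470 216] [478 221] [ 614.3 -351.7   19.6   12.   -89.5]
label px [364 135] [394 164] [ 771.8 -121.1   70.3   69.5   89.8]
```

View pics/c0.png

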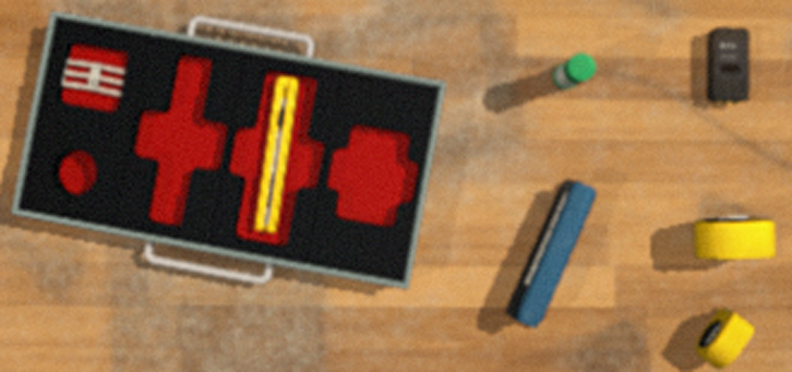

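The crop confirms the layout. The red slot centres agree to within 1.5 mm with the centres worked out from the tray rectangle (533,145.5, inlay x at about -9.8°). All measured sizes match the given ones.

```bash
cat > p.py <<'E'
import sys,numpy as np
from h import *
from scipy.spatial.transform import Rotation as Ro
s=r.sense();M=Ro.from_quat(s['ee_rot']).as_matrix();phi=np.degrees(np.arctan2(M[1,0],M[0,0]));p=s['tcp_pos']
print("t %.1f tcp %s phi %.1f tilt %.2f w %.1f F %.1f q6 %.2f"%(s['time'],p.round(1),phi,np.degrees(np.arccos(-M[2,2])),s['gripper_width'],s['finger_force'],s['q'][5]))
# x y z phi n : equal steps
a=[float(i) for i in sys.argv[1:]]
if a:
    x,y,z,f,n=a;n=int(n);d=(np.array([x,y,z])-p)/n;t=-((f-phi+180)%360-180)/n
    print("dist/row",np.linalg.norm(d).round(1),"turn/row",round(t,2))
    for i in range(n):
        c=np.radians(phi-t*i);C,S=np.cos(c),np.sin(c)
        print(np.round([(C*d[0]+S*d[1])/50,(S*d[0]-C*d[1])/50,-d[2]/50,t/5],2).tolist())
E
python3 p.py 528 97.6 130 -8.5 24
```

```text
t 0.1 tcp [ 210.5 -561.2  221.9] phi 20.6 tilt 0.10 w 88.2 F 0.0 q6 -0.12
dist/row 30.7 turn/row 1.21
[0.44, -0.42, 0.08, 0.24]
[0.43, -0.43, 0.08, 0.24]
[0.42, -0.44, 0.08, 0.24]
[0.41, -0.45, 0.08, 0.24]
[0.4, -0.46, 0.08, 0.24]
[0.39, -0.47, 0.08, 0.24]
[0.38, -0.47, 0.08, 0.24]
[0.37, -0.48, 0.08, 0.24]
[0.36, -0.49, 0.08, 0.24]
[0.35, -0.5, 0.08, 0.24]
[0.34, -0.5, 0.08, 0.24]
[0.33, -0.51, 0.08, 0.24]
[0.32, -0.52, 0.08, 0.24]
[0.31, -0.52, 0.08, 0.24]
[0.3, -0.53, 0.08, 0.24]
[0.29, -0.54, 0.08, 0.24]
[0.28, -0.54, 0.08, 0.24]
[0.26, -0.55, 0.08, 0.24]
[0.25, -0.55, 0.08, 0.24]
[0.24, -0.56, 0.08, 0.24]
[0.23, -0.56, 0.08, 0.24]
[0.22, -0.57, 0.08, 0.24]
[0.2, -0.57, 0.08, 0.24]
[0.19, -0.58, 0.08, 0.24]
```

>>> {"api": "jog_arm", "payload": {"targets": [[0.44,-0.42,0.08,0.24,0.5],[0.43,-0.43,0.08,0.24,0.5],[0.42,-0.44,0.08,0.24,0.5],[0.41,-0.45,0.08,0.24,0.5],[0.4,-0.46,0.08,0.24,0.5],[0.39,-0.47,0.08,0.24,0.5],[0.38,-0.47,0.08,0.24,0.5],[0.37,-0.48,0.08,0.24,0.5]], "squeeze": 20}}

```text
time: 0.9
tcp_pos: [315.4, -340.8, 190.3]
ee_rot: [0.995, 0.095, -0.0, -0.0]
wrist_force: [0.9, -0.2, 1.1]
gripper_width: 44.0
finger_force: 0.0
```

```bash
python3 p.py 528 97.6 130 -8.5 16
```

```text
t 0.9 tcp [ 315.4 -340.8  190.3] phi 10.9 tilt 0.04 w 44.0 F 0.0 q6 0.41
dist/row 30.7 turn/row 1.21
[0.36, -0.49, 0.08, 0.24]
[0.35, -0.5, 0.08, 0.24]
[0.34, -0.5, 0.08, 0.24]
[0.33, -0.51, 0.08, 0.24]
[0.32, -0.52, 0.08, 0.24]
[0.31, -0.52, 0.08, 0.24]
[0.3, -0.53, 0.08, 0.24]
[0.29, -0.54, 0.08, 0.24]
[0.28, -0.54, 0.08, 0.24]
[0.27, -0.55, 0.08, 0.24]
[0.25, -0.55, 0.08, 0.24]
[0.24, -0.56, 0.08, 0.24]
[0.23, -0.56, 0.08, 0.24]
[0.22, -0.57, 0.08, 0.24]
[0.21, -0.57, 0.08, 0.24]
[0.19, -0.58, 0.08, 0.24]
```

The motion matches the plan, so I'll continue over the cutter.

>>> {"api": "jog_arm", "payload": {"targets": [[0.36,-0.49,0.08,0.24,0.5],[0.35,-0.5,0.08,0.24,0.5],[0.34,-0.5,0.08,0.24,0.5],[0.33,-0.51,0.08,0.24,0.5],[0.32,-0.52,0.08,0.24,0.5],[0.31,-0.52,0.08,0.24,0.5],[0.3,-0.53,0.08,0.24,0.5],[0.29,-0.54,0.08,0.24,0.5]]}}

```text
time: 1.7
tcp_pos: [420.5, -121.3, 158.4]
ee_rot: [1.0, 0.011, -0.0, -0.0]
wrist_force: [-1.2, 0.3, -0.0]
gripper_width: 43.9
finger_force: 0.0
```

>>> {"api": "jog_arm", "payload": {"targets": [[0.28,-0.54,0.08,0.24,0.5],[0.27,-0.55,0.08,0.24,0.5],[0.25,-0.55,0.08,0.24,0.5],[0.24,-0.56,0.08,0.24,0.5],[0.23,-0.56,0.08,0.24,0.5],[0.22,-0.57,0.08,0.24,0.5],[0.21,-0.57,0.08,0.24,0.5],[0.19,-0.58,0.08,0.24,0.5]]}}

```text
time: 2.5
tcp_pos: [526.1, 97.9, 126.2]
ee_rot: [0.997, -0.072, -0.0, 0.0]
wrist_force: [0.2, -1.1, -0.2]
gripper_width: 43.8
finger_force: 0.0
```

```bash
python3 p.py 528 97.6 30 -8.5 6
```

```text
t 2.5 tcp [526.1  97.9 126.2] phi -8.3 tilt 0.04 w 43.8 F 0.0 q6 1.77
dist/row 16.0 turn/row 0.04
[0.01, 0.0, 0.32, 0.01]
[0.01, 0.0, 0.32, 0.01]
[0.01, 0.0, 0.32, 0.01]
[0.01, 0.0, 0.32, 0.01]
[0.01, 0.0, 0.32, 0.01]
[0.01, 0.0, 0.32, 0.01]
```

>>> {"api": "jog_arm", "payload": {"targets": [[0.02,0,0.35,0,0.5],[0.02,0,0.35,0,0.5],[0,0,0.35,0,0.5],[0,0,0.35,0,0.5],[0,0,0.3,0,0.5],[0,0,0.2,0,0.5],[0,0,0.06,0,0.5],[0,0,0.02,0,0.5]]}}

```text
time: 3.3
tcp_pos: [527.8, 96.4, 27.5]
ee_rot: [0.997, -0.072, -0.0, -0.0]
wrist_force: [0.5, -0.6, -0.5]
gripper_width: 43.7
finger_force: 0.0
```

>>> {"api": "jog_arm", "payload": {"targets": [[0,0,0,0,0.4],[0,0,0,0,0.3],[0,0,0,0,0.2],[0,0,0,0,0.1],[0,0,0,0,0.1],[0,0,0,0,0.1],[0,0,0,0,0.1],[0,0,0,0,0.1]]}}

```text
time: 4.1
tcp_pos: [528.4, 96.5, 28.2]
ee_rot: [0.997, -0.072, 0.001, -0.0]
wrist_force: [-0.6, 0.3, 5.7]
gripper_width: 19.7
finger_force: 20.0
```

>>> {"api": "jog_arm", "payload": {"targets": [[0,0,-0.05,0,0.1],[0,0,-0.15,0,0.1],[0,0,-0.25,0,0.1],[0,0,-0.3,0,0.1],[0,0,-0.3,0,0.1],[0,0,-0.25,0,0.1],[0,0,0,0,0.1],[0,0,0,0,0.1]]}}

```text
time: 4.9
tcp_pos: [528.1, 96.4, 93.1]
ee_rot: [0.997, -0.072, 0.0, -0.0]
wrist_force: [-0.8, 0.4, -1.7]
gripper_width: 19.9
finger_force: 20.0
```

```bash
python3 p.py 541 193.5 93 -9.8 6
python3 - <<'E'
from h import *
a=camera("top")[180:330,170:400];b=camera("side")[180:330,200:490]
a=cv2.resize(a,None,fx=2.6,fy=2.6);b=cv2.resize(b,(598,309));
x=np.vstack([a[:280],b[:300]]) ;cv2.imwrite("pics/c1.png",x[:,:,::-1])
E
```

```text
t 4.9 tcp [528.1  96.4  93.1] phi -8.2 tilt 0.05 w 19.9 F 20.0 q6 1.77
dist/row 16.3 turn/row 0.26
[-0.0, -0.33, 0.0, 0.05]
[-0.01, -0.33, 0.0, 0.05]
[-0.01, -0.33, 0.0, 0.05]
[-0.01, -0.33, 0.0, 0.05]
[-0.01, -0.33, 0.0, 0.05]
[-0.01, -0.33, 0.0, 0.05]
```

View pics/c1.png

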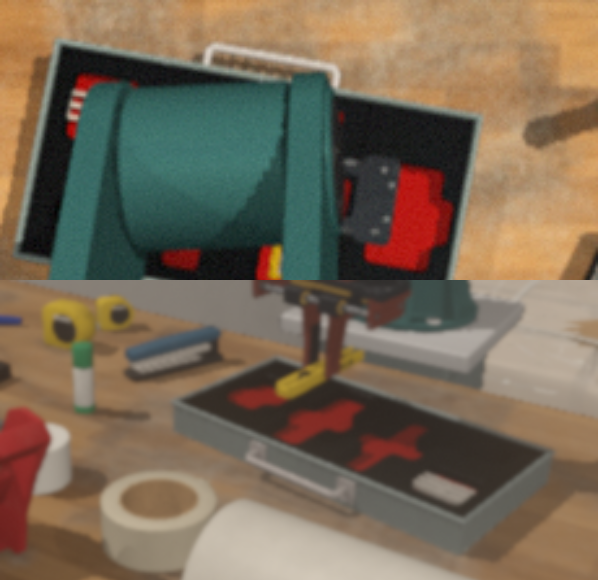

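The top view is blocked by the wrist. In the side view the cutter hangs level in the fingers, around (320,370) in the crop. Next I'll move it over its slot.

>>> {"api": "jog_arm", "payload": {"targets": [[0,-0.2,0,0.05,0.1],[0,-0.33,0,0.05,0.1],[0,-0.45,0,0.05,0.1],[-0.01,-0.45,0,0.05,0.1],[-0.01,-0.33,0,0.05,0.1],[-0.01,-0.22,0,0.05,0.1],[0,0,0,0,0.1],[0,0,0,0,0.1]]}}

```text
time: 5.8
tcp_pos: [541.3, 194.4, 92.3]
ee_rot: [0.996, -0.085, -0.0, 0.0]
wrist_force: [-0.7, -0.2, -0.2]
gripper_width: 19.7
finger_force: 20.0
```

```bash
python3 p.py 541 193.5 29 -9.8 4
```

```text
t 5.8 tcp [541.3 194.4  92.3] phi -9.7 tilt 0.06 w 19.7 F 20.0 q6 1.97
dist/row 15.8 turn/row 0.02
[-0.0, 0.0, 0.32, 0.0]
[-0.0, 0.0, 0.32, 0.0]
[-0.0, 0.0, 0.32, 0.0]
[-0.0, 0.0, 0.32, 0.0]
```

>>> {"api": "jog_arm", "payload": {"targets": [[0,0.01,0.2,0,0.1],[0,0.01,0.25,0,0.1],[0,0,0.25,0,0.1],[0,0,0.25,0,0.1],[0,0,0.2,0,0.1],[0,0,0.1,0,0.1],[0,0,0.03,0,0.1],[0,0,0,0,0.1]]}}

```text
time: 6.6
tcp_pos: [541.5, 193.5, 28.6]
ee_rot: [0.996, -0.085, -0.0, -0.0]
wrist_force: [0.2, -0.7, -1.0]
gripper_width: 19.6
finger_force: 20.0
```

>>> {"api": "jog_arm", "payload": {"targets": [[0,0,0.01,0,0.1],[0,0,0.01,0,0.1],[0,0,0,0,0.1],[0,0,0,0,0.1],[0,0,0,0,0.28],[0,0,0,0,0.35],[0,0,0,0,0.45],[0,0,0,0,0.5]]}}

```text
time: 7.4
tcp_pos: [541.4, 193.5, 27.6]
ee_rot: [0.996, -0.085, -0.0, -0.0]
wrist_force: [0.2, -0.1, 0.1]
gripper_width: 42.2
finger_force: 0.0
```

>>> {"api": "jog_arm", "payload": {"targets": [[0,0,0,0,0.5],[0,0,-0.1,0,0.5],[0,0,-0.3,0,0.5],[0,0,-0.5,0,0.5],[0,0,-0.5,0,0.5],[0,0,-0.5,0,0.5],[0,0,-0.4,0,0.5],[0,0,-0.1,0,0.5]]}}

```text
time: 8.2
tcp_pos: [543.2, 193.9, 150.4]
ee_rot: [0.996, -0.085, 0.002, -0.001]
wrist_force: [0.8, -0.2, 0.7]
gripper_width: 44.2
finger_force: 0.0
```

```bash
python3 p.py 434.5 -171.5 130 -24.2 16
```

```text
t 8.2 tcp [543.2 193.9 150.4] phi -9.7 tilt 0.26 w 44.2 F 0.0 q6 1.96
dist/row 23.9 turn/row 0.9
[-0.06, 0.47, 0.03, 0.18]
[-0.05, 0.47, 0.03, 0.18]
[-0.04, 0.47, 0.03, 0.18]
[-0.03, 0.48, 0.03, 0.18]
[-0.03, 0.48, 0.03, 0.18]
[-0.02, 0.48, 0.03, 0.18]
[-0.01, 0.48, 0.03, 0.18]
[-0.0, 0.48, 0.03, 0.18]
[0.0, 0.48, 0.03, 0.18]
[0.01, 0.48, 0.03, 0.18]
[0.02, 0.48, 0.03, 0.18]
[0.03, 0.48, 0.03, 0.18]
[0.03, 0.48, 0.03, 0.18]
[0.04, 0.47, 0.03, 0.18]
[0.05, 0.47, 0.03, 0.18]
[0.06, 0.47, 0.03, 0.18]
```

>>> {"api": "jog_arm", "payload": {"targets": [[-0.06,0.47,0.03,0.18,0.7],[-0.05,0.47,0.03,0.18,0.7],[-0.04,0.47,0.03,0.18,0.7],[-0.03,0.48,0.03,0.18,0.7],[-0.03,0.48,0.03,0.18,0.7],[-0.02,0.48,0.03,0.18,0.7],[-0.01,0.48,0.03,0.18,0.7],[0,0.48,0.03,0.18,0.7]]}}

```text
time: 9.0
tcp_pos: [486.3, 9.6, 135.0]
ee_rot: [0.989, -0.148, -0.001, -0.0]
wrist_force: [0.2, -0.8, -0.7]
gripper_width: 61.6
finger_force: 0.0
```

```bash
python3 p.py 434.5 -171.5 130 -24.2 8;python3 - <<'E'
from h import *
im,H=hsv("top");h,s,v=cv2.split(H)
def show(nm,mask,box,z,amin=15):
    for c in blobs(mask.astype(np.uint8)*255,box,amin)[:3]:
        print(nm,"px",c.min(0),c.max(0),rect(plane("top",c,z)))
show("cutter",(h>18)&(h<34)&(s>130)&(v>90),(200,190,300,310),36)
show("stapler",(h>95)&(h<125)&(s>90),(370,250,430,335),48)
a=cv2.resize(im[180:345,170:440],None,fx=2.4,fy=2.4)
cv2.imwrite("pics/c2.png",a[:,:,::-1])
E
```

```text
t 9.0 tcp [486.3   9.6 135. ] phi -17.0 tilt 0.07 w 61.6 F 0.0 q6 1.74
dist/row 23.5 turn/row 0.9
[0.01, 0.47, 0.01, 0.18]
[0.02, 0.47, 0.01, 0.18]
[0.02, 0.47, 0.01, 0.18]
[0.03, 0.47, 0.01, 0.18]
[0.04, 0.47, 0.01, 0.18]
[0.05, 0.47, 0.01, 0.18]
[0.05, 0.47, 0.01, 0.18]
[0.06, 0.47, 0.01, 0.18]
cutter px [235 216] [254 279] [541.4 192.5 148.7  22.5  -9.8]
stapler px [385 267] [417 324] [ 432.9 -170.7  141.6   24.5  -23.7]
```

View pics/c2.png

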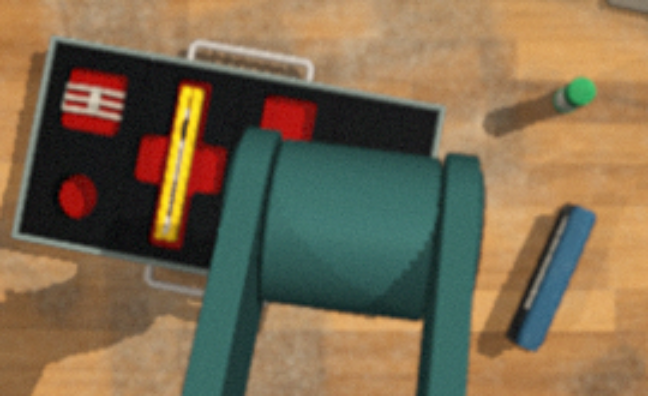

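The cutter lies in its narrow slot at crop (182,165), measured at (541,192.5) and -9.8°. On to the stapler.

>>> {"api": "jog_arm", "payload": {"targets": [[0.01,0.47,0.01,0.18,0.7],[0.02,0.47,0.01,0.18,0.7],[0.02,0.47,0.01,0.18,0.7],[0.03,0.47,0.01,0.18,0.7],[0.04,0.47,0.01,0.18,0.7],[0.05,0.47,0.01,0.18,0.7],[0.05,0.47,0.01,0.18,0.7],[0.06,0.47,0.01,0.18,0.7]]}}

```text
time: 9.85
tcp_pos: [435.2, -171.5, 131.1]
ee_rot: [0.978, -0.209, -0.0, -0.0]
wrist_force: [0.2, 0.3, -0.8]
gripper_width: 61.5
finger_force: 0.0
```

```bash
python3 p.py 433 -171 28 -24 6
```

```text
t 9.8 tcp [ 435.2 -171.5  131.1] phi -24.2 tilt 0.06 w 61.5 F 0.0 q6 1.47
dist/row 17.2 turn/row -0.03
[-0.01, 0.0, 0.34, -0.01]
[-0.01, 0.0, 0.34, -0.01]
[-0.01, 0.0, 0.34, -0.01]
[-0.01, 0.0, 0.34, -0.01]
[-0.01, 0.0, 0.34, -0.01]
[-0.01, 0.0, 0.34, -0.01]
```

>>> {"api": "jog_arm", "payload": {"targets": [[-0.02,0,0.3,0,0.7],[-0.02,0,0.4,0,0.7],[0,0,0.4,0,0.7],[0,0,0.4,0,0.7],[0,0,0.3,0,0.7],[0,0,0.2,0,0.7],[0,0,0.04,0,0.6],[0,0,0,0,0.5]], "squeeze": 30}}

```text
time: 10.65
tcp_pos: [433.8, -170.1, 29.5]
ee_rot: [0.978, -0.209, -0.0, -0.0]
wrist_force: [0.3, 0.5, -0.6]
gripper_width: 48.9
finger_force: 0.0
```

>>> {"api": "jog_arm", "payload": {"targets": [[0,0,0,0,0.4],[0,0,0,0,0.35],[0,0,0,0,0.3],[0,0,0,0,0.25],[0,0,0,0,0.15],[0,0,0,0,0.15],[0,0,0,0,0.15],[0,0,0,0,0.15]]}}

```text
time: 11.45
tcp_pos: [434.5, -171.0, 30.3]
ee_rot: [0.978, -0.209, 0.001, 0.0]
wrist_force: [-1.1, -3.5, 5.8]
gripper_width: 25.2
finger_force: 30.0
```

>>> {"api": "jog_arm", "payload": {"targets": [[0,0,-0.05,0,0.15],[0,0,-0.2,0,0.15],[0,0,-0.35,0,0.15],[0,0,-0.4,0,0.15],[0,0,-0.4,0,0.15],[0,0,-0.35,0,0.15],[0,0,-0.15,0,0.15],[0,0,0,0,0.15]]}}

```text
time: 12.25
tcp_pos: [434.4, -170.4, 125.7]
ee_rot: [0.978, -0.209, 0.001, 0.0]
wrist_force: [-0.0, -0.9, -2.3]
gripper_width: 25.2
finger_force: 30.0
```

```bash
python3 p.py 524.5 98.5 125 -9.8 16
```

```text
t 12.2 tcp [ 434.4 -170.4  125.7] phi -24.1 tilt 0.11 w 25.2 F 30.0 q6 1.47
dist/row 17.7 turn/row -0.9
[-0.03, -0.35, 0.0, -0.18]
[-0.03, -0.35, 0.0, -0.18]
[-0.02, -0.35, 0.0, -0.18]
[-0.02, -0.35, 0.0, -0.18]
[-0.01, -0.35, 0.0, -0.18]
[-0.01, -0.35, 0.0, -0.18]
[-0.0, -0.35, 0.0, -0.18]
[0.0, -0.35, 0.0, -0.18]
[0.01, -0.35, 0.0, -0.18]
[0.02, -0.35, 0.0, -0.18]
[0.02, -0.35, 0.0, -0.18]
[0.03, -0.35, 0.0, -0.18]
[0.03, -0.35, 0.0, -0.18]
[0.04, -0.35, 0.0, -0.18]
[0.04, -0.35, 0.0, -0.18]
[0.05, -0.35, 0.0, -0.18]
```

>>> {"api": "jog_arm", "payload": {"targets": [[-0.03,-0.2,0,-0.18,0.15],[-0.03,-0.35,0,-0.18,0.15],[-0.02,-0.35,0,-0.18,0.15],[-0.02,-0.35,0,-0.18,0.15],[-0.01,-0.35,0,-0.18,0.15],[-0.01,-0.35,0,-0.18,0.15],[0,-0.35,0,-0.18,0.15],[0,-0.35,0,-0.18,0.15]]}}

```text
time: 13.05
tcp_pos: [474.5, -42.5, 123.4]
ee_rot: [0.989, -0.147, -0.001, -0.0]
wrist_force: [-0.3, 0.0, -2.4]
gripper_width: 25.0
finger_force: 30.0
```

>>> {"api": "jog_arm", "payload": {"targets": [[0.01,-0.4,0,-0.18,0.15],[0.02,-0.4,0,-0.18,0.15],[0.02,-0.4,0,-0.18,0.15],[0.03,-0.35,0,-0.18,0.15],[0.03,-0.35,0,-0.18,0.15],[0.04,-0.35,0,-0.18,0.15],[0.04,-0.35,0,-0.18,0.15],[0.05,-0.25,0,-0.18,0.15]]}}

```text
time: 13.85
tcp_pos: [520.6, 92.9, 123.4]
ee_rot: [0.996, -0.084, -0.001, -0.0]
wrist_force: [-0.6, -0.1, -3.2]
gripper_width: 25.6
finger_force: 30.0
```

```bash
python3 p.py 526 98.5 53 -9.8 4
python3 - <<'E'
from h import *
b=camera("side")[170:310,260:480]
cv2.imwrite("pics/c3.png",cv2.resize(b,None,fx=3.6,fy=3.6,interpolation=2)[:,:,::-1])
E
```

```text
t 13.8 tcp [520.6  92.9 123.4] phi -9.6 tilt 0.16 w 25.6 F 30.0 q6 1.78
dist/row 17.7 turn/row 0.04
[0.02, -0.03, 0.35, 0.01]
[0.02, -0.03, 0.35, 0.01]
[0.02, -0.03, 0.35, 0.01]
[0.02, -0.03, 0.35, 0.01]
```

View pics/c3.png

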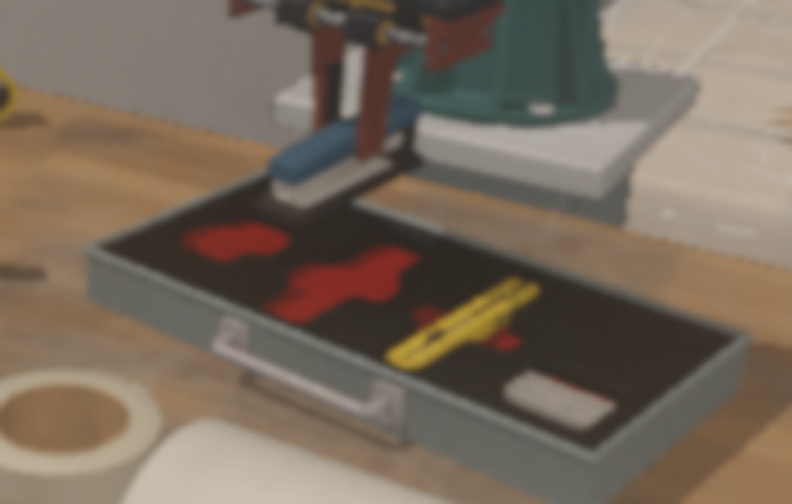

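The side view shows the stapler held level at crop (345,150), and the cutter resting in its slot at (465,325). Lowering the stapler.

>>> {"api": "jog_arm", "payload": {"targets": [[0.04,-0.06,0,0.01,0.15],[0.04,-0.06,0.1,0.01,0.15],[0,0,0.25,0,0.15],[0,0,0.3,0,0.15],[0,0,0.25,0,0.15],[0,0,0.2,0,0.15],[0,0,0.1,0,0.15],[0,0,0,0,0.15]]}}

```text
time: 14.7
tcp_pos: [526.0, 96.3, 63.8]
ee_rot: [0.996, -0.086, -0.001, 0.0]
wrist_force: [0.2, 0.1, -3.0]
gripper_width: 25.0
finger_force: 30.0
```

```bash
python3 p.py 526 98.5 53 -9.8 1
```

```text
t 14.7 tcp [526.   96.3  63.8] phi -9.9 tilt 0.10 w 25.0 F 30.0 q6 1.79
dist/row 11.0 turn/row -0.06
[-0.01, -0.04, 0.22, -0.01]
```

>>> {"api": "jog_arm", "payload": {"targets": [[-0.01,-0.04,0.08,0,0.15],[0,0,0.06,0,0.15],[0,0,0.04,0,0.15],[0,0,0.02,0,0.15],[0,0,0.01,0,0.15],[0,0,0.01,0,0.15],[0,0,0,0,0.15],[0,0,0,0,0.15]]}}

```text
time: 15.5
tcp_pos: [526.5, 98.6, 53.7]
ee_rot: [0.996, -0.086, 0.0, -0.0]
wrist_force: [-0.0, -0.1, -2.4]
gripper_width: 25.3
finger_force: 30.0
```

>>> {"api": "jog_arm", "payload": {"targets": [[0,0,0.01,0,0.15],[0,0,0.01,0,0.15],[0,0,0.01,0,0.15],[0,0,0,0,0.15],[0,0,0,0,0.15],[0,0,0,0,0.15],[0,0,0,0,0.15],[0,0,0,0,0.15]]}}

```text
time: 16.3
tcp_pos: [526.5, 98.5, 52.7]
ee_rot: [0.996, -0.086, 0.0, -0.0]
wrist_force: [-2.2, -0.4, 6.3]
gripper_width: 25.6
finger_force: 30.0
```

Contact shows as +6 N at the expected height, so I'll release and retreat.

>>> {"api": "jog_arm", "payload": {"targets": [[0,0,0,0,0.35],[0,0,0,0,0.4],[0,0,0,0,0.5],[0,0,0,0,0.55],[0,0,-0.1,0,0.6],[0,0,-0.3,0,0.6],[0,0,-0.5,0,0.6],[0,0,-0.5,0,0.6]]}}

```text
time: 17.1
tcp_pos: [526.0, 98.5, 122.9]
ee_rot: [0.996, -0.086, -0.001, 0.0]
wrist_force: [0.3, 0.1, 0.2]
gripper_width: 52.5
finger_force: 0.0
```

```bash
python3 p.py 445 -341 150 -90 24
```

```text
t 17.1 tcp [526.   98.5 122.9] phi -9.8 tilt 0.06 w 52.5 F 0.0 q6 1.80
dist/row 18.7 turn/row 3.34
[-0.0, 0.37, -0.02, 0.67]
[0.02, 0.37, -0.02, 0.67]
[0.04, 0.37, -0.02, 0.67]
[0.06, 0.37, -0.02, 0.67]
[0.08, 0.36, -0.02, 0.67]
[0.1, 0.36, -0.02, 0.67]
[0.12, 0.35, -0.02, 0.67]
[0.14, 0.34, -0.02, 0.67]
[0.16, 0.33, -0.02, 0.67]
[0.18, 0.32, -0.02, 0.67]
[0.2, 0.31, -0.02, 0.67]
[0.22, 0.3, -0.02, 0.67]
[0.24, 0.29, -0.02, 0.67]
[0.25, 0.27, -0.02, 0.67]
[0.27, 0.26, -0.02, 0.67]
[0.28, 0.24, -0.02, 0.67]
[0.3, 0.23, -0.02, 0.67]
[0.31, 0.21, -0.02, 0.67]
[0.32, 0.19, -0.02, 0.67]
[0.33, 0.17, -0.02, 0.67]
[0.34, 0.15, -0.02, 0.67]
[0.35, 0.13, -0.02, 0.67]
[0.36, 0.11, -0.02, 0.67]
[0.36, 0.09, -0.02, 0.67]
```

>>> {"api": "jog_arm", "payload": {"targets": [[0,0.37,-0.05,0.67,0.7],[0.02,0.37,-0.05,0.67,0.8],[0.04,0.37,-0.05,0.67,0.9],[0.06,0.37,-0.05,0.67,0.95],[0.08,0.36,-0.05,0.67,0.95],[0.1,0.36,-0.05,0.67,0.95],[0.12,0.35,-0.05,0.67,0.95],[0.14,0.34,-0.05,0.67,0.95]]}}

```text
time: 17.9
tcp_pos: [499.1, -48.0, 142.6]
ee_rot: [0.949, -0.315, 0.0, -0.0]
wrist_force: [0.1, -0.3, -0.3]
gripper_width: 83.5
finger_force: 0.0
```

>>> {"api": "jog_arm", "payload": {"targets": [[0.16,0.33,-0.02,0.67,0.95],[0.18,0.32,-0.02,0.67,0.95],[0.2,0.31,-0.02,0.67,0.95],[0.22,0.3,-0.02,0.67,0.95],[0.24,0.29,-0.02,0.67,0.95],[0.25,0.27,-0.02,0.67,0.95],[0.27,0.26,-0.02,0.67,0.95],[0.28,0.24,-0.02,0.67,0.95]]}}

```text
time: 18.7
tcp_pos: [471.8, -193.7, 150.6]
ee_rot: [0.85, -0.527, 0.0, -0.0]
wrist_force: [-0.4, 0.9, -0.2]
gripper_width: 83.3
finger_force: 0.0
```

```bash
python3 p.py 445 -341 150 -90 8; python3 - <<'E'
from h import *
im,H=hsv("top");h,s,v=cv2.split(H)
yel=((h>18)&(h<34)&(s>130)&(v>90)).astype(np.uint8)*255
for c in blobs(yel,(445,255,515,312))[:2]: print("tape",c.min(0),c.max(0),rect(plane("top",c,67)))
bl=((h>95)&(h<125)&(s>90)).astype(np.uint8)*255
for c in blobs(bl,(240,190,340,310))[:2]: print("stapler",rect(plane("top",c,70)))
a=cv2.resize(im[190:310,170:360],(640,404),interpolation=2)[:,:,::-1]
b=cv2.resize(im[265:310,440:510],(280,180),interpolation=2)[:,:,::-1]
sd=cv2.resize(camera("side")[175:225,210:280],(280,200),interpolation=2)[:,:,::-1]
x=np.zeros((600,640,3),np.uint8);x[:404]=a;x[410:590,:280]=b;x[400:600,300:580]=sd
cv2.imwrite("pics/c4.png",x)
E
```

```text
t 18.7 tcp [ 471.8 -193.7  150.6] phi -63.6 tilt 0.02 w 83.3 F 0.0 q6 2.16
dist/row 18.7 turn/row 3.3
[0.3, 0.22, 0.0, 0.66]
[0.31, 0.21, 0.0, 0.66]
[0.32, 0.19, 0.0, 0.66]
[0.33, 0.17, 0.0, 0.66]
[0.34, 0.15, 0.0, 0.66]
[0.35, 0.13, 0.0, 0.66]
[0.36, 0.11, 0.0, 0.66]
[0.36, 0.09, 0.0, 0.66]
stapler [524.   94.3 142.1  25.2  -9.7]
```

View pics/c4.png

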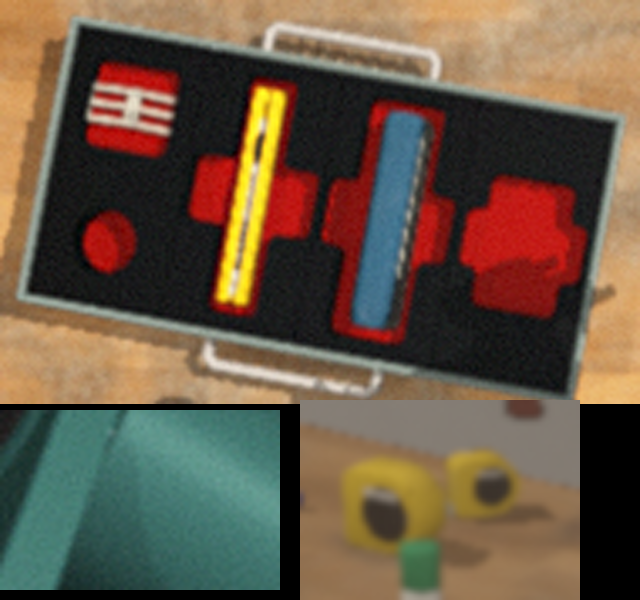

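The tray view shows the cutter at (250,195) and the stapler at (392,220) seated in their slots with red showing all round. In the side crop the tape stands clear of the look-alike, and the top view of the tape is hidden by the wrist.

>>> {"api": "jog_arm", "payload": {"targets": [[0.3,0.22,0,0.66,0.95],[0.31,0.21,0,0.66,0.95],[0.32,0.19,0,0.66,0.95],[0.33,0.17,0,0.66,0.95],[0.34,0.15,0,0.66,0.95],[0.35,0.13,0,0.66,0.95],[0.36,0.11,0,0.66,0.95],[0.36,0.09,0,0.66,0.95]]}}

```text
time: 19.6
tcp_pos: [445.0, -340.1, 150.2]
ee_rot: [0.707, -0.707, -0.0, -0.0]
wrist_force: [-0.1, -0.3, 0.5]
gripper_width: 83.3
finger_force: 0.0
```

```bash
python3 p.py 446 -341 30 -90 8
```

```text
t 19.6 tcp [ 445.  -340.1  150.2] phi -90.0 tilt 0.02 w 83.3 F 0.0 q6 2.37
dist/row 15.0 turn/row 0.0
[0.0, -0.0, 0.3, 0.0]
[0.0, -0.0, 0.3, 0.0]
[0.0, -0.0, 0.3, 0.0]
[0.0, -0.0, 0.3, 0.0]
[0.0, -0.0, 0.3, 0.0]
[0.0, -0.0, 0.3, 0.0]
[0.0, -0.0, 0.3, 0.0]
[0.0, -0.0, 0.3, 0.0]
```

>>> {"api": "jog_arm", "payload": {"targets": [[0.02,-0.02,0.3,0,0.95],[0,0,0.4,0,0.95],[0,0,0.4,0,0.95],[0,0,0.4,0,0.95],[0,0,0.35,0,0.95],[0,0,0.3,0,0.95],[0,0,0.2,0,0.9],[0,0,0.05,0,0.8]]}}

```text
time: 20.4
tcp_pos: [445.4, -340.2, 29.1]
ee_rot: [0.708, -0.706, -0.001, -0.0]
wrist_force: [-0.1, 0.3, 0.2]
gripper_width: 74.3
finger_force: 0.0
```

>>> {"api": "jog_arm", "payload": {"targets": [[0,0,0,0,0.7],[0,0,0,0,0.65],[0,0,0,0,0.6],[0,0,0,0,0.55],[0,0,0,0,0.5],[0,0,0,0,0.45],[0,0,0,0,0.4],[0,0,0,0,0.3]]}}

```text
time: 21.2
tcp_pos: [446.4, -340.7, 30.3]
ee_rot: [0.708, -0.706, 0.0, -0.0]
wrist_force: [1.4, 1.2, 2.8]
gripper_width: 36.0
finger_force: 29.7
```

>>> {"api": "jog_arm", "payload": {"targets": [[0,0,0,0,0.3],[0,0,0,0,0.3],[0,0,0,0,0.3],[0,0,0,0,0.3],[0,0,0,0,0.3],[0,0,0,0,0.3],[0,0,0,0,0.3],[0,0,0,0,0.3]]}}

```text
time: 22.0
tcp_pos: [446.3, -340.8, 30.3]
ee_rot: [0.708, -0.706, 0.0, -0.0]
wrist_force: [2.6, 0.7, 4.6]
gripper_width: 36.1
finger_force: 29.7
```

>>> {"api": "jog_arm", "payload": {"targets": [[0,0,-0.05,0,0.3],[0,0,-0.2,0,0.3],[0,0,-0.35,0,0.3],[0,0,-0.4,0,0.3],[0,0,-0.4,0,0.3],[0,0,-0.4,0,0.3],[0,0,-0.2,0,0.3],[0,0,0,0,0.3]]}}

```text
time: 22.8
tcp_pos: [446.2, -341.1, 131.5]
ee_rot: [0.708, -0.706, 0.001, 0.0]
wrist_force: [-0.5, -0.3, -3.3]
gripper_width: 36.0
finger_force: 29.7
```

```bash
python3 p.py 508 4.5 130 -9.8 24
```

```text
t 22.8 tcp [ 446.2 -341.1  131.5] phi -89.8 tilt 0.11 w 36.0 F 29.7 q6 2.36
dist/row 14.6 turn/row -3.34
[-0.29, -0.05, 0.0, -0.67]
[-0.28, -0.07, 0.0, -0.67]
[-0.28, -0.09, 0.0, -0.67]
[-0.27, -0.1, 0.0, -0.67]
[-0.27, -0.12, 0.0, -0.67]
[-0.26, -0.13, 0.0, -0.67]
[-0.25, -0.15, 0.0, -0.67]
[-0.24, -0.16, 0.0, -0.67]
[-0.23, -0.18, 0.0, -0.67]
[-0.22, -0.19, 0.0, -0.67]
[-0.21, -0.2, 0.0, -0.67]
[-0.2, -0.21, 0.0, -0.67]
[-0.19, -0.23, 0.0, -0.67]
[-0.17, -0.24, 0.0, -0.67]
[-0.16, -0.25, 0.0, -0.67]
[-0.14, -0.25, 0.0, -0.67]
[-0.13, -0.26, 0.0, -0.67]
[-0.11, -0.27, 0.0, -0.67]
[-0.1, -0.28, 0.0, -0.67]
[-0.08, -0.28, 0.0, -0.67]
[-0.07, -0.29, 0.0, -0.67]
[-0.05, -0.29, 0.0, -0.67]
[-0.03, -0.29, 0.0, -0.67]
[-0.02, -0.29, 0.0, -0.67]
```

>>> {"api": "jog_arm", "payload": {"targets": [[-0.29,-0.05,0,-0.67,0.3],[-0.28,-0.07,0,-0.67,0.3],[-0.28,-0.09,0,-0.67,0.3],[-0.27,-0.1,0,-0.67,0.3],[-0.27,-0.12,0,-0.67,0.3],[-0.26,-0.13,0,-0.67,0.3],[-0.25,-0.15,0,-0.67,0.3],[-0.24,-0.16,0,-0.67,0.3]]}}

```text
time: 23.6
tcp_pos: [465.7, -224.7, 128.9]
ee_rot: [0.853, -0.522, -0.001, 0.0]
wrist_force: [-0.7, 0.5, -2.0]
gripper_width: 36.3
finger_force: 29.7
```

>>> {"api": "jog_arm", "payload": {"targets": [[-0.23,-0.18,0,-0.67,0.3],[-0.22,-0.19,0,-0.67,0.3],[-0.21,-0.2,0,-0.67,0.3],[-0.2,-0.21,0,-0.67,0.3],[-0.19,-0.23,0,-0.67,0.3],[-0.17,-0.24,0,-0.67,0.3],[-0.16,-0.25,0,-0.67,0.3],[-0.14,-0.25,0,-0.67,0.3]]}}

```text
time: 24.4
tcp_pos: [487.7, -109.7, 129.9]
ee_rot: [0.951, -0.309, -0.0, -0.0]
wrist_force: [0.1, -0.8, -2.1]
gripper_width: 36.3
finger_force: 29.7
```

>>> {"api": "jog_arm", "payload": {"targets": [[-0.13,-0.26,0,-0.67,0.3],[-0.11,-0.27,0,-0.67,0.3],[-0.1,-0.28,0,-0.67,0.3],[-0.08,-0.28,0,-0.67,0.3],[-0.07,-0.29,0,-0.67,0.3],[-0.05,-0.29,0,-0.67,0.3],[-0.03,-0.25,0,-0.67,0.3],[-0.02,-0.15,0,-0.67,0.3]]}}

```text
time: 25.2
tcp_pos: [505.9, -2.5, 130.2]
ee_rot: [0.997, -0.08, 0.0, -0.0]
wrist_force: [0.7, 0.2, -2.1]
gripper_width: 36.2
finger_force: 29.7
```

```bash
python3 p.py 508 4.5 53 -9.8 1
python3 - <<'E'
from h import *
a=cv2.resize(camera("side")[170:290,240:420],(600,400),interpolation=2)[:,:,::-1]
cv2.imwrite("pics/c5.png",a)
E
```

```text
t 25.2 tcp [505.9  -2.5 130.2] phi -9.1 tilt 0.02 w 36.2 F 29.7 q6 1.59
dist/row 77.5 turn/row 0.67
[0.02, -0.15, 1.54, 0.13]
```

View pics/c5.png

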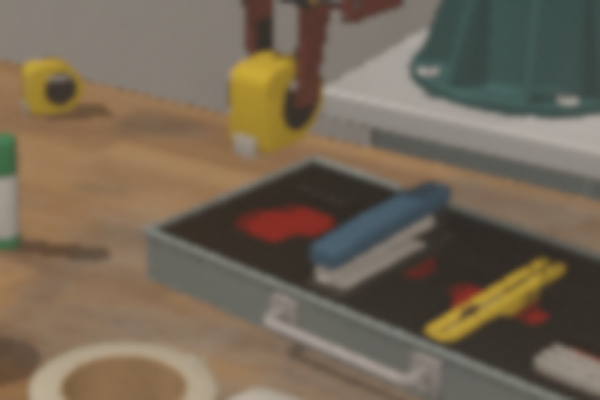

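The side view shows the tape held upright at crop (270,100), its hook lowest at the +x corner, above the tape slot (285,222). Lowering it.

>>> {"api": "jog_arm", "payload": {"targets": [[0.02,-0.08,0,0.13,0.3],[0.01,-0.07,0.1,0,0.3],[0,0,0.25,0,0.3],[0,0,0.3,0,0.3],[0,0,0.3,0,0.3],[0,0,0.25,0,0.3],[0,0,0.1,0,0.3],[0,0,0,0,0.3]]}}

```text
time: 26.05
tcp_pos: [507.6, 3.0, 64.1]
ee_rot: [0.996, -0.088, -0.001, -0.0]
wrist_force: [-0.1, 0.7, -2.2]
gripper_width: 35.9
finger_force: 29.7
```

```bash
python3 p.py 508 4.5 53.5 -9.8 1
```

```text
t 26.1 tcp [507.6   3.   64.1] phi -10.1 tilt 0.12 w 35.9 F 29.7 q6 1.62
dist/row 10.7 turn/row -0.32
[0.0, -0.03, 0.21, -0.06]
```

>>> {"api": "jog_arm", "payload": {"targets": [[0,-0.03,0.06,-0.04,0.3],[0,0,0.06,0,0.3],[0,0,0.04,0,0.3],[0,0,0.03,0,0.3],[0,0,0.01,0,0.3],[0,0,0.01,0,0.3],[0,0,0,0,0.3],[0,0,0,0,0.3]]}}

```text
time: 26.85
tcp_pos: [508.7, 4.5, 54.7]
ee_rot: [0.996, -0.086, 0.0, -0.0]
wrist_force: [-0.2, -0.4, -2.4]
gripper_width: 36.0
finger_force: 29.7
```

>>> {"api": "jog_arm", "payload": {"targets": [[0,0,0.01,0,0.3],[0,0,0.01,0,0.3],[0,0,0.01,0,0.3],[0,0,0.01,0,0.3],[0,0,0,0,0.3],[0,0,0,0,0.3],[0,0,0,0,0.3],[0,0,0,0,0.3]]}}

```text
time: 27.65
tcp_pos: [508.5, 4.6, 52.9]
ee_rot: [0.996, -0.086, -0.0, -0.0]
wrist_force: [-1.4, 0.2, 4.4]
gripper_width: 36.1
finger_force: 29.7
```

>>> {"api": "jog_arm", "payload": {"targets": [[0,0,0,0,0.45],[0,0,0,0,0.5],[0,0,0,0,0.55],[0,0,0,0,0.6],[0,0,0,0,0.65],[0,0,-0.1,0,0.7],[0,0,-0.3,0,0.7],[0,0,-0.5,0,0.7]]}}

```text
time: 28.45
tcp_pos: [507.3, 4.7, 97.3]
ee_rot: [0.996, -0.086, -0.002, -0.0]
wrist_force: [-0.0, 0.3, -0.4]
gripper_width: 61.4
finger_force: 0.0
```

>>> {"api": "jog_arm", "payload": {"targets": [[0,0,-0.5,0,0.7],[0,0,-0.5,0,0.7],[0,0,-0.4,0,0.7],[0,0,-0.1,0,0.7],[0,0,0,0,0.7],[0,0,0,0,0.7],[0,0,0,0,0.7],[0,0,0,0,0.7]]}}

```text
time: 29.25
tcp_pos: [507.9, 4.6, 171.6]
ee_rot: [0.996, -0.086, -0.001, -0.0]
wrist_force: [-0.4, 0.1, -0.9]
gripper_width: 61.5
finger_force: 0.0
```

```bash
python3 - <<'E'
from h import *
# glue: green cap top in top view at z=88; cross-check by triangulation with the side view's cap top
im=cv2.cvtColor(cv2.imread("pics/top0.png"),cv2.COLOR_BGR2RGB);H=cv2.cvtColor(im,cv2.COLOR_RGB2HSV);h,s,v=cv2.split(H)
g=((h>50)&(h<90)&(s>110)&(v>100)).astype(np.uint8)*255
c=blobs(g,(370,200,430,240))[0];print("bright cap",rect(plane("top",c,88)),cv2.minEnclosingCircle(np.float32(plane("top",c,88))))
im,H=hsv("side");h,s,v=cv2.split(H)
g=((h>50)&(h<90)&(s>70)).astype(np.uint8)*255
for c in blobs(g,(220,200,260,255)):
    lo,hi=c.min(0),c.max(0);print(lo,hi)
    um=(lo[0]+hi[0])/2
    o,d=ray("side",[[um,hi[1]]])
    # side ray's vertical plane: point where it meets x given by the top view (y at x=605..609)
    for x in(603,606,609): 
        t=(x-o[0])/d[0,0];print(x,(o+d[0]*t).round(1))
E
python3 p.py 606 -188 190 -15 16
```

```text
bright cap [ 607.3 -189.1   23.6   22.3   45. ] ((607.7311401367188, -188.46221923828125), 12.712051391601562)
[235 211] [243 221]
603 [ 603.  -195.9   56.9]
606 [ 606.  -193.4   58.6]
609 [ 609.  -190.8   60.2]
t 29.3 tcp [508.    4.6 171.8] phi -9.9 tilt 0.10 w 61.4 F 0.0 q6 1.62
dist/row 13.6 turn/row 0.32
[0.16, 0.22, -0.02, 0.06]
[0.16, 0.22, -0.02, 0.06]
[0.16, 0.21, -0.02, 0.06]
[0.17, 0.21, -0.02, 0.06]
[0.17, 0.21, -0.02, 0.06]
[0.17, 0.21, -0.02, 0.06]
[0.17, 0.21, -0.02, 0.06]
[0.17, 0.21, -0.02, 0.06]
[0.17, 0.21, -0.02, 0.06]
[0.17, 0.21, -0.02, 0.06]
[0.17, 0.21, -0.02, 0.06]
[0.17, 0.21, -0.02, 0.06]
[0.18, 0.2, -0.02, 0.06]
[0.18, 0.2, -0.02, 0.06]
[0.18, 0.2, -0.02, 0.06]
[0.18, 0.2, -0.02, 0.06]
```

>>> {"api": "jog_arm", "payload": {"targets": [[0.16,0.22,-0.02,0.06,0.7],[0.16,0.22,-0.02,0.06,0.7],[0.16,0.22,-0.02,0.06,0.7],[0.17,0.22,-0.02,0.06,0.7],[0.17,0.22,-0.02,0.06,0.7],[0.17,0.22,-0.02,0.06,0.7],[0.17,0.22,-0.02,0.06,0.7],[0.17,0.22,-0.02,0.06,0.7]], "squeeze": 12}}

```text
time: 30.1
tcp_pos: [557.7, -95.6, 180.7]
ee_rot: [0.994, -0.107, -0.0, -0.0]
wrist_force: [0.5, 0.5, -0.2]
gripper_width: 61.4
finger_force: 0.0
```

>>> {"api": "jog_arm", "payload": {"targets": [[0.17,0.21,-0.02,0.06,0.7],[0.17,0.21,-0.02,0.06,0.7],[0.17,0.21,-0.02,0.06,0.7],[0.17,0.21,-0.02,0.06,0.7],[0.18,0.2,-0.02,0.06,0.7],[0.18,0.2,-0.02,0.06,0.7],[0.18,0.2,-0.02,0.06,0.7],[0.18,0.2,0,0.06,0.7]]}}

```text
time: 30.9
tcp_pos: [607.0, -191.4, 187.8]
ee_rot: [0.992, -0.128, 0.0, -0.0]
wrist_force: [-0.3, -0.1, 0.6]
gripper_width: 61.5
finger_force: 0.0
```

```bash
python3 p.py 607 -189.5 42 -15 8
python3 - <<'E'
from h import *
im,H=hsv("top");h,s,v=cv2.split(H)
for nm,m,z in(("tape",(h>18)&(h<34)&(s>130)&(v>90),89.5),("stapler",(h>95)&(h<125)&(s>90),70)):
    for c in blobs(m.astype(np.uint8)*255,(260,190,360,315))[:3]: print(nm,rect(plane("top",c,z)))
a=cv2.resize(im[190:310,170:360],(640,404),interpolation=2)[:,:,::-1]
sd=cv2.resize(camera("side")[170:290,200:440],(384,192),interpolation=2)[:,:,::-1]
x=np.zeros((598,640,3),np.uint8);x[:404]=a;x[405:597,:384]=sd
cv2.imwrite("pics/c6.png",x)
E
```

```text
t 30.9 tcp [ 607.  -191.4  187.8] phi -14.7 tilt 0.01 w 61.5 F 0.0 q6 1.41
dist/row 18.2 turn/row 0.04
[-0.0, -0.0, 0.36, 0.01]
[-0.0, -0.0, 0.36, 0.01]
[-0.0, -0.0, 0.36, 0.01]
[-0.0, -0.0, 0.36, 0.01]
[-0.0, -0.0, 0.36, 0.01]
[-0.0, -0.0, 0.36, 0.01]
[-0.0, -0.0, 0.36, 0.01]
[-0.0, -0.0, 0.36, 0.01]
tape [515.7   2.7  71.   36.4  -7.8]
stapler [524.   94.2 142.1  25.4  -9.7]
```

View pics/c6.png

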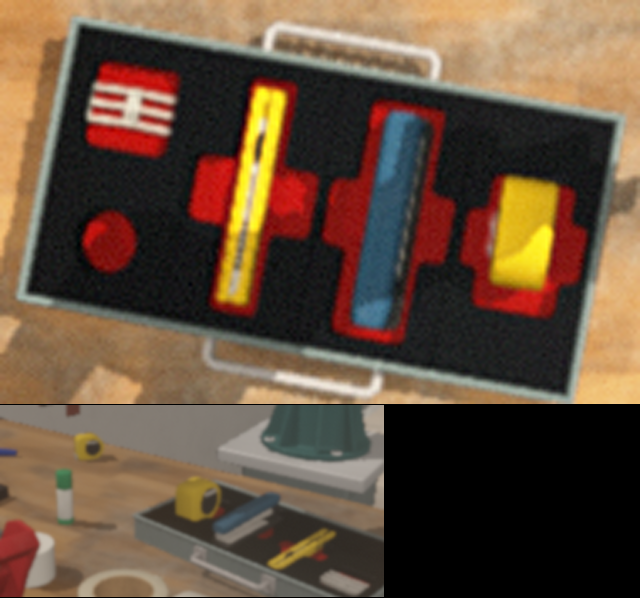

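The tray view shows the tape upright in its slot at (525,235), the stapler at (392,220) and the cutter at (250,195), all seated. The glue hole is at (108,242). Gripping the glue stick next.

>>> {"api": "jog_arm", "payload": {"targets": [[0,-0.04,0.3,0,0.7],[0,0,0.4,0,0.7],[0,0,0.45,0,0.7],[0,0,0.45,0,0.7],[0,0,0.45,0,0.7],[0,0,0.45,0,0.7],[0,0,0.3,0,0.7],[0,0,0.15,0,0.65]]}}

```text
time: 31.8
tcp_pos: [605.9, -187.8, 38.6]
ee_rot: [0.992, -0.128, -0.001, -0.0]
wrist_force: [0.3, 0.2, -0.3]
gripper_width: 57.9
finger_force: 0.0
```

>>> {"api": "jog_arm", "payload": {"targets": [[0,0,0,0,0.55],[0,0,0,0,0.48],[0,0,0,0,0.42],[0,0,0,0,0.38],[0,0,0,0,0.35],[0,0,0,0,0.32],[0,0,0,0,0.28],[0,0,0,0,0.2]]}}

```text
time: 32.6
tcp_pos: [607.1, -188.6, 40.4]
ee_rot: [0.992, -0.128, 0.0, -0.0]
wrist_force: [0.3, -0.7, 2.5]
gripper_width: 26.3
finger_force: 12.0
```

>>> {"api": "jog_arm", "payload": {"targets": [[0,0,0,0,0.2],[0,0,0,0,0.2],[0,0,-0.05,0,0.2],[0,0,-0.25,0,0.2],[0,0,-0.45,0,0.2],[0,0,-0.5,0,0.2],[0,0,-0.5,0,0.2],[0,0,-0.4,0,0.2]]}}

```text
time: 33.4
tcp_pos: [607.3, -188.7, 150.0]
ee_rot: [0.992, -0.128, 0.001, 0.0]
wrist_force: [0.0, -0.1, -0.1]
gripper_width: 26.4
finger_force: 12.0
```

```bash
python3 p.py 508 296.5 165 -9.8 24
```

```text
t 33.4 tcp [ 607.3 -188.7  150. ] phi -14.7 tilt 0.09 w 26.4 F 12.0 q6 1.42
dist/row 20.6 turn/row -0.2
[-0.18, -0.37, -0.01, -0.04]
[-0.18, -0.37, -0.01, -0.04]
[-0.18, -0.37, -0.01, -0.04]
[-0.18, -0.37, -0.01, -0.04]
[-0.18, -0.37, -0.01, -0.04]
[-0.18, -0.37, -0.01, -0.04]
[-0.17, -0.37, -0.01, -0.04]
[-0.17, -0.37, -0.01, -0.04]
[-0.17, -0.38, -0.01, -0.04]
[-0.17, -0.38, -0.01, -0.04]
[-0.17, -0.38, -0.01, -0.04]
[-0.17, -0.38, -0.01, -0.04]
[-0.17, -0.38, -0.01, -0.04]
[-0.17, -0.38, -0.01, -0.04]
[-0.16, -0.38, -0.01, -0.04]
[-0.16, -0.38, -0.01, -0.04]
[-0.16, -0.38, -0.01, -0.04]
[-0.16, -0.38, -0.01, -0.04]
[-0.16, -0.38, -0.01, -0.04]
[-0.16, -0.38, -0.01, -0.04]
[-0.16, -0.38, -0.01, -0.04]
[-0.15, -0.38, -0.01, -0.04]
[-0.15, -0.38, -0.01, -0.04]
[-0.15, -0.38, -0.01, -0.04]
```

>>> {"api": "jog_arm", "payload": {"targets": [[-0.18,-0.25,-0.1,-0.04,0.2],[-0.18,-0.37,-0.1,-0.04,0.2],[-0.18,-0.37,-0.1,-0.04,0.2],[-0.18,-0.37,0,-0.04,0.2],[-0.18,-0.37,0,-0.04,0.2],[-0.18,-0.37,0,-0.04,0.2],[-0.17,-0.37,0,-0.04,0.2],[-0.17,-0.37,0,-0.04,0.2]]}}

```text
time: 34.2
tcp_pos: [570.7, -30.9, 161.7]
ee_rot: [0.994, -0.113, -0.001, -0.0]
wrist_force: [-0.3, 0.7, -0.8]
gripper_width: 26.3
finger_force: 12.0
```

>>> {"api": "jog_arm", "payload": {"targets": [[-0.17,-0.38,0,-0.04,0.2],[-0.17,-0.38,0,-0.04,0.2],[-0.17,-0.38,0,-0.04,0.2],[-0.17,-0.38,0,-0.04,0.2],[-0.17,-0.38,0,-0.04,0.2],[-0.17,-0.38,0,-0.04,0.2],[-0.16,-0.38,0,-0.04,0.2],[-0.16,-0.38,0,-0.04,0.2]]}}

```text
time: 35.0
tcp_pos: [537.5, 131.5, 161.8]
ee_rot: [0.995, -0.099, -0.001, 0.0]
wrist_force: [0.3, -0.5, -1.1]
gripper_width: 26.4
finger_force: 12.0
```

>>> {"api": "jog_arm", "payload": {"targets": [[-0.16,-0.38,0,-0.04,0.2],[-0.16,-0.38,0,-0.04,0.2],[-0.16,-0.38,0,-0.04,0.2],[-0.16,-0.38,0,-0.04,0.2],[-0.16,-0.38,0,-0.04,0.2],[-0.15,-0.38,0,-0.04,0.2],[-0.15,-0.38,0,-0.04,0.2],[-0.15,-0.25,0,-0.04,0.2]]}}

```text
time: 35.8
tcp_pos: [503.4, 286.0, 161.9]
ee_rot: [0.996, -0.085, -0.001, 0.0]
wrist_force: [-0.7, -0.1, -0.1]
gripper_width: 26.2
finger_force: 12.0
```

```bash
python3 p.py 508 296.5 53 -9.8 2
```

```text
t 35.8 tcp [503.4 286.  161.9] phi -9.8 tilt 0.09 w 26.2 F 12.0 q6 2.14
dist/row 54.7 turn/row 0.01
[0.03, -0.11, 1.09, 0.0]
[0.03, -0.11, 1.09, 0.0]
```

>>> {"api": "jog_arm", "payload": {"targets": [[0.03,-0.1,0,0,0.2],[0.02,-0.05,0.2,0,0.2],[0,0,0.4,0,0.2],[0,0,0.4,0,0.2],[0,0,0.3,0,0.2],[0,0,0.2,0,0.2],[0,0,0,0,0.2],[0,0,0,0,0.2]]}}

```text
time: 36.6
tcp_pos: [509.3, 290.6, 87.7]
ee_rot: [0.996, -0.086, -0.0, 0.0]
wrist_force: [1.1, 0.8, -0.0]
gripper_width: 26.1
finger_force: 12.0
```

```bash
python3 p.py 508 296.5 53 -9.8 2
python3 - <<'E'
from h import *
cv2.imwrite("pics/c7.png",cv2.resize(camera("side")[190:310,340:500],(800,600),interpolation=2)[:,:,::-1])
E
```

```text
t 36.6 tcp [509.3 290.6  87.7] phi -9.9 tilt 0.01 w 26.1 F 12.0 q6 2.14
dist/row 17.6 turn/row -0.06
[-0.02, -0.06, 0.35, -0.01]
[-0.02, -0.06, 0.35, -0.01]
```

View pics/c7.png

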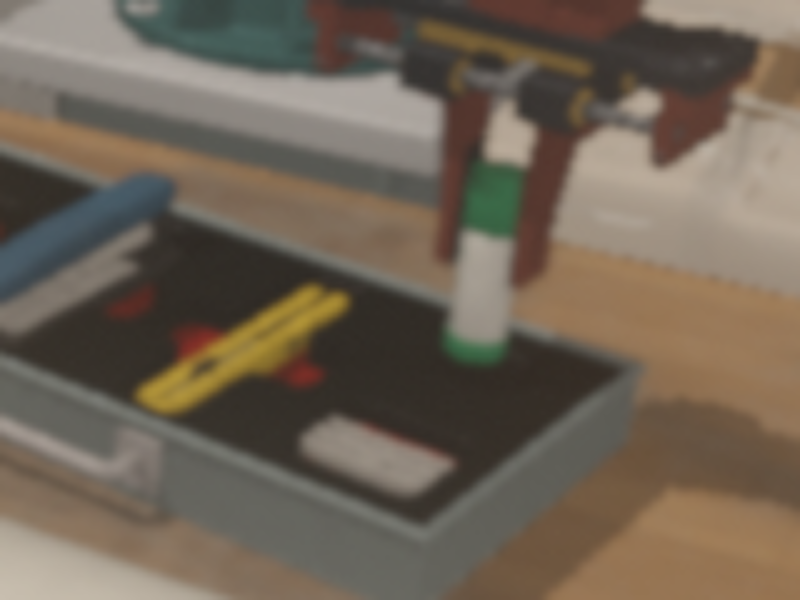

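The glue stick hangs upright at crop (483,270), 9 mm above the foam. I'll correct the offset, then lower it.

>>> {"api": "jog_arm", "payload": {"targets": [[-0.02,-0.06,0,0,0.2],[-0.02,-0.06,0,0,0.2],[0,0,0.1,0,0.2],[0,0,0.15,0,0.2],[0,0,0.15,0,0.2],[0,0,0.1,0,0.2],[0,0,0.08,0,0.2],[0,0,0.04,0,0.2]]}}

```text
time: 37.45
tcp_pos: [507.8, 297.0, 56.0]
ee_rot: [0.996, -0.086, -0.0, 0.0]
wrist_force: [0.6, -0.6, -0.4]
gripper_width: 26.1
finger_force: 12.0
```

>>> {"api": "jog_arm", "payload": {"targets": [[0,0,0.02,0,0.2],[0,0,0,0,0.2],[0,0,0,0,0.2],[0,0,0,0,0.2],[0,0,0,0,0.2],[0,0,0,0,0.2],[0,0,0,0,0.2],[0,0,0,0,0.2]]}}

```text
time: 38.25
tcp_pos: [508.2, 297.2, 55.8]
ee_rot: [0.996, -0.086, 0.0, -0.0]
wrist_force: [0.1, 0.5, -0.5]
gripper_width: 26.5
finger_force: 12.0
```

>>> {"api": "jog_arm", "payload": {"targets": [[0,0,0.02,0,0.2],[0,0,0.02,0,0.2],[0,0,0.01,0,0.2],[0,0,0.01,0,0.2],[0,0,0,0,0.2],[0,0,0,0,0.2],[0,0,0,0,0.2],[0,0,0,0,0.2]]}}

```text
time: 39.05
tcp_pos: [508.2, 297.1, 52.8]
ee_rot: [0.996, -0.086, 0.0, -0.0]
wrist_force: [-1.6, -0.6, 3.7]
gripper_width: 26.0
finger_force: 12.0
```

Contact is at floor height, so I'll release, lift and retreat.

>>> {"api": "jog_arm", "payload": {"targets": [[0,0,0,0,0.34],[0,0,0,0,0.38],[0,0,0,0,0.44],[0,0,0,0,0.5],[0,0,0,0,0.5],[0,0,-0.1,0,0.5],[0,0,-0.3,0,0.5],[0,0,-0.5,0,0.5]]}}

```text
time: 39.85
tcp_pos: [506.9, 296.6, 97.1]
ee_rot: [0.996, -0.086, -0.002, 0.001]
wrist_force: [0.6, 0.1, -0.8]
gripper_width: 44.0
finger_force: 0.0
```

>>> {"api": "jog_arm", "payload": {"targets": [[0,0,-0.5,0,0.5],[0,0,-0.5,0,0.5],[0,0,-0.5,0,0.5],[0,0,-0.4,0,0.5],[0,0.3,-0.1,0,0.5],[0,0.5,0,0,0.5],[0,0.5,0,0,0.5],[0,0.5,0,0,0.5]]}}

```text
time: 40.65
tcp_pos: [491.4, 206.6, 196.9]
ee_rot: [0.996, -0.086, -0.001, 0.0]
wrist_force: [0.8, -0.7, -0.5]
gripper_width: 44.0
finger_force: 0.0
```

>>> {"api": "jog_arm", "payload": {"targets": [[0,0.55,0,0,0.5],[0,0.55,0,0,0.5],[0,0.55,0,0,0.5],[0,0.55,0,0,0.5],[0,0.55,0,0,0.5],[0,0.55,0,0,0.5],[0,0.55,0,0,0.5],[0,0.55,0,0,0.5]]}}

```text
time: 41.45
tcp_pos: [453.2, -9.8, 197.0]
ee_rot: [0.996, -0.086, -0.001, 0.0]
wrist_force: [1.2, -0.3, -0.9]
gripper_width: 43.9
finger_force: 0.0
```

>>> {"api": "jog_arm", "payload": {"targets": [[0,0.55,0,0,0.5],[0,0.55,0,0,0.5],[0,0.5,0,0,0.5],[0,0.4,0,0,0.5],[0,0.2,0,0,0.5],[0,0,0,0,0.5],[0,0,0,0,0.5],[0,0,0,0,0.5]]}}

```text
time: 42.25
tcp_pos: [435.8, -115.8, 197.5]
ee_rot: [0.996, -0.086, -0.0, -0.0]
wrist_force: [-0.2, 0.4, 0.6]
gripper_width: 43.6
finger_force: 0.0
```

```bash
python3 p.py;python3 - <<'E'
from h import *
im,H=hsv("top");h,s,v=cv2.split(H)
g=((h>50)&(h<90)&(s>110)).astype(np.uint8)*255
for c in blobs(g,(170,190,260,310))[:2]: print("glue",rect(plane("top",c,100.5)))
a=cv2.resize(im[190:310,170:360],(640,404),interpolation=2)[:,:,::-1]
sd=cv2.resize(camera("side")[190:310,240:480],(390,195),interpolation=2)[:,:,::-1]
tb=cv2.resize(im[110:350,340:500],(130,195))[:,:,::-1]
x=np.zeros((600,640,3),np.uint8);x[:404]=a;x[405:600,:390]=sd;x[405:600,400:530]=tb
cv2.imwrite("pics/c8.png",x)
E
```

```text
t 42.2 tcp [ 435.8 -115.8  197.5] phi -9.9 tilt 0.04 w 43.6 F 0.0 q6 1.33
glue [509.5 294.9  33.8  28.6 -89.5]
```

View pics/c8.png

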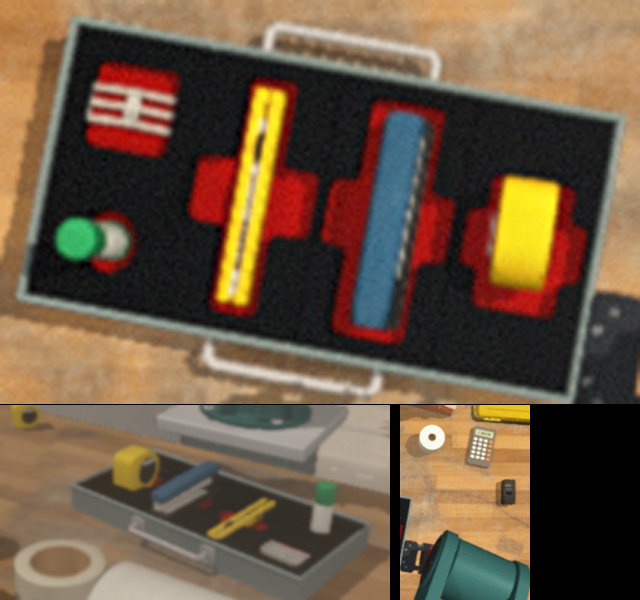

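All four things are in their cut-outs, with the glue stick upright at (80,240) and leaning only by perspective, and the tape upright at (525,235). The battery and label roll have not moved, and the gripper is clear of everything, so I'm handing in.

```bash
python3 -c "
from cell import r
print(r.finish_job())"
```

```text
the job is handed in; nothing more can be done
None
```

The job is handed in: the cutter went over to its own slot first, then the stapler, tape measure and glue stick were set down on the red floor of their cut-outs, taking about 42 s; the battery and label roll were not touched.

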